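# Turn an electrode plate face down over a stop wall

## Task

Turn the white electrode plate over, so that its steel disc faces down, without gripping or lifting it. With the fingertips push it along the deck until it tips down the ramp with its front edge in the pocket against the stop wall, then push its raised rear edge on and slightly upwards, over the wall so that it flips and lies flat, plain back up, on the lower rest behind the wall. Do not knock over or shift the vials, thumbscrews and other things around it, and leave the plate lying free.

Things in the scene. Friction and masses are not known exactly. Their poses are not given: they have to be found in the camera images.
- turner: Fixed dark-grey turning block, 314 x 150 mm. x runs level in the pushing direction, y across, z up; origin at table level, midway across, under the bevel's lower edge. Profile (x, z in mm): flat deck 46 high from x -150 to -20; bevel down to (0, 38); steep ramp to (18, 12); pocket floor at z 12 from x 18 to 46; upright stop wall at x 46.
- wall_top (a point): Middle of the square top edge of the stop wall, at x 46, z 28 mm in the block's frame. The wall stands from z 12 to 28 mm across the block's whole width; behind it the flat rest, level with the wall's top (z 28), runs from x 46 to 164 mm.
- plate: Loose electrode plate, white plastic, 80 x 64 x 8 mm, 60 to 130 g. Origin at its centre; x along the 80 mm length (towards the wall at the start), y along the width, z out of the face with the flush 44 mm steel disc, up at the start; the other face is plain. Starts flat on the deck, within 0.2 rad of square. Pushed at about 40 mm/s it tips down the ramp as its centre passes the bevel.
- plate_rear (a point): Middle of the plate's rear (-x) end, where it is pushed. With the plate tipped in the pocket it stands 62 mm above the table at x -25 in the block's frame. A level push there can jam: let the fingertips rise from 49 to 59 mm above the table over 50 mm of push. The end swings up to 90 mm and over; at x 70 it falls by itself, back up, onto the rest, the other end overhanging the pocket by 30 mm.
- screw1: Bystander: steel thumbscrew 22 mm across, 24 mm tall, standing on the rest near its far end; origin at the centre of its underside.
- screw2: Bystander: second steel thumbscrew like it, on the rest near its far end; origin at the centre of its underside.
- screw3: Bystander: third thumbscrew like them, on the table beside the block; origin at the centre of its underside.
- vial1: Bystander: capped glass vial 28 mm across, 60 mm tall, beside the block; origin at the centre of its underside.
- vial2: Bystander: second vial like it; origin at the centre of its underside.
- collar: Bystander: flat steel collar 44 mm across, 16 mm high, beside the block; origin at the centre of its underside.
- beaker: Bystander: small glass beaker 60 mm across, 70 mm tall, beside the block; origin at the centre of its underside.
Not all that is in view belongs to the job. Of the things that look like the plate, the smallest one is meant.

How it is judged:
By the outcome, as a careful person would: the job done as asked, in the order asked, and still so for the second after the job is handed in, with the robot touching nothing.
It also fails if it takes over 40 s, if anything falls off the work surface, if the arm or the gripper's body presses on something with over 40 N, if the wrist force passes 120 N, or if a joint passes its speed limit or range.

## Robot

A 6-joint arm with a two-finger parallel gripper is mounted at the origin on the work surface. World frame = base frame: x ahead of the robot, y to its left, z up, the work surface at z = 0. Lengths are in m, angles in rad, forces in N, time in s.
With the tool pointing down it reaches from about 0.35 to 0.775 m from the base axis. Payload 5.5 kg.
Tool frame: the origin (TCP) lies on the mounting face of the last link; the fingertips stand 173 mm ahead of it and the grasp point (between the pads) lies 155 mm ahead of it; z points along the fingers, y is the direction in which the jaws open and shut (so a half turn about z gives the same grasp; the last joint's range is limited). The gripper opens to 85 mm and grips with 20 to 120 N. Pads are 22 mm wide; open, the fingers measure 114 mm over their backs; the gripper's body (76 mm by 85 mm) begins 54 mm behind the grasp point. The pads swing forward as they close: fully open they stand 13 mm farther back than shut.
Start: joints at [-0.14, 0.313, 0.046, 1.304, 0, 1.431], TCP at [0.575, -0, 0.405] pointing down, gripper open.
Joint ranges: [-2.76, 2.76], [-0.86, 1.69], [-1.03, 1.26], [-2.2, 2.34], [-1.47, 1.5], [-3.14, 3.14]. Speed limits (rad/s): [2.57, 2.57, 3.14, 3.14, 3.14, 3.14].

## Interface

Orientations are given as a unit quaternion [w, x, y, z].
In Python, from workcell import get_state, eyes, env gives the robot as it stands. The module is installed in compiled form; this text tells all that it offers.
- The arm moves only by the tool carry_out, never from a script. Its argument "motion" is a list of rows, each an object of numbers: "jaw": the opening, from -1 (shut) to 1 (fully open); "tx", "ty", "tz": the shift along the tool's x, y, z in cm; "wx", "wy", "wz": the turn, a rotation vector about the tool's x, y, z in degrees. In form: [{"jaw": .., "tx": .., "ty": .., "tz": .., "wx": .., "wy": .., "wz": ..}, ...]. A call has 1 to 20 rows; each row shifts and turns the commanded pose from where the row before left it, along the tool's axes as they then stand; what a row does not reach is not made up. A row lasts 1/8 s, in which the tool goes at most 62.5 mm and 10.7 degrees, less where a joint would pass 70% of its speed; a pose out of reach is approached as far as the arm can. A call with a gripper value outside its range is refused whole. The fingers move at their own pace and stop on an object; "force" is the grip in N (left out, the last holds). Time passes only in rows, so rows that do not move let the fingers close. It gives the time, the measured TCP pose, the force and the opening at its end, in the units of the state.
- get_state(): the state, without advancing time (a new reading comes with each control period).
- eyes.read_camera(name): name is "scene" or "side" or "wrist"; returns the picture (420x560x3 uint8, blue, green, red); there is no depth.
- eyes.calibration(name): a dict with "K" (3x3 intrinsics, pixels), "camera_from_world" (4x4, takes a point from world to camera coordinates). Camera axes: x right, y up, looking along -z (the intrinsics and any distortion apply to the point x, -y, -z); pixel columns grow to the right and rows downward; lengths in m; the calibration is good to about 2 mm. A picture is of the moment at which its call begins: read the wrist's pose just before it. calibration takes no time and is no camera call; for the wrist camera it gives the pose at the moment of the call.
- env.hand_in(): hands the job in, once; it reports no verdict.
The state is a dict: "clock": time; "joint_pos": joint angles; "qvel": joint speeds; "tau": joint torques, N m; "tcp_pos": TCP position; "orientation": TCP orientation; "wrist_force": force on the tool from outside, world axes, zero at the start; "ft_torque": the same for the moment, N m; "finger_gap": finger opening in m.
Only numpy, scipy, OpenCV 4.12 (cv2) and the standard library are available. Lean on these libraries where they do the work, as an engineer would, in place of code of your own. Each camera call takes 0.05 s, during which the arm holds its last target.

## Working session

There is one attempt and no reset: what is moved stays moved. The work goes in short steps, Python scripts to look and compute and a tool call to move; the robot and the scene stay as the last step left them, time stands still between calls to the robot, and variables do not carry over. Pictures are saved under pics/ and viewed, and the job is handed in when it is done.

Besides the shell and the picture viewer there is one more tool, called as name(argument=value, ...), one argument or row to a line, values as JSON. carry_out: Moves the arm, as the interface text tells. Its arguments: {"type":"object","properties":{"motion":{"type":"array"},"force":{"type":"number"}},"required":["motion"]}

```bash
mkdir -p pics; python3 - <<'E'
from workcell import get_state, eyes, env
import cv2
s=get_state();print(s)
for n in ["scene","side","wrist"]:
    c=eyes.calibration(n);print(n,c)
    cv2.imwrite(f"pics/{n}0.png",eyes.read_camera(n))
E
```

```text
{'clock': 0.0, 'joint_pos': array([-1.39609897e-01,  3.13995801e-01,  4.49753436e-02,  1.30360237e+00,
        1.27053296e-06,  1.43118970e+00]), 'qvel': array([ 0.00030128, -0.00052213,  0.000259  ,  0.00148366, -0.00127879,
       -0.00168276]), 'tau': array([-2.90074182e-03, -4.80629075e+01,  2.98531097e+01,  1.95313990e-02,
       -3.83516899e-04, -4.27451073e-05]), 'tcp_pos': array([5.74799820e-01, 1.29736218e-05, 4.03809716e-01]), 'orientation': array([-7.29725458e-04,  7.07107642e-01,  7.07105330e-01, -5.49112807e-04]), 'wrist_force': array([-0.02064235, -0.66086306,  0.30665271]), 'ft_torque': array([ 0.02907558, -0.00581135, -0.02838242]), 'finger_gap': 0.08536107906098672}
scene {'K': array([[438.74980688,   0.        , 279.04370774],
       [  0.        , 438.74980688, 214.95607781],
       [  0.        ,   0.        ,   1.        ]]), 'camera_from_world': array([[-0.84186362,  0.53964057, -0.00732822,  0.43824564],
       [-0.40537859, -0.62332835,  0.66867778,  0.18340693],
       [ 0.35627777,  0.56590619,  0.74351619, -0.99284259],
       [ 0.        ,  0.        ,  0.
[... 192 characters left out ...]
'camera_from_world': array([[-0.97333958, -0.22911198,  0.01085159,  0.52858063],
       [ 0.15419543, -0.6185795 ,  0.77044349, -0.13245262],
       [-0.16980526,  0.75157641,  0.63741593, -0.82322747],
       [ 0.        ,  0.        ,  0.        ,  1.        ]])}
wrist {'K': array([[304.5160739 ,   0.        , 281.22406661],
       [  0.        , 304.5160739 , 208.56995151],
       [  0.        ,   0.        ,   1.        ]]), 'camera_from_world': array([[ 0.99999771,  0.00110784, -0.00183316, -0.57278942],
       [-0.00156101,  0.96297626, -0.26958169,  0.03646065],
       [ 0.00146663,  0.26958393,  0.96297578, -0.3782161 ],
       [ 0.        ,  0.        ,  0.        ,  1.        ]])}
```

View pics/scene0.png

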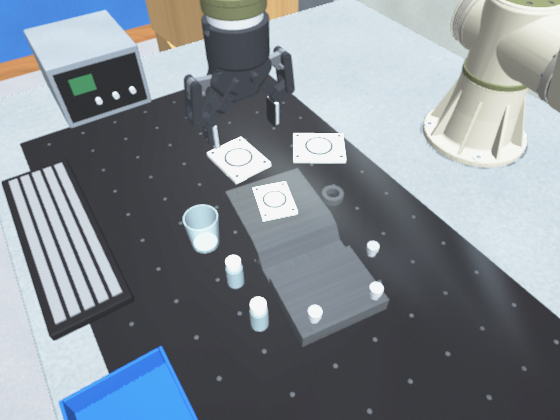

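View pics/side0.png

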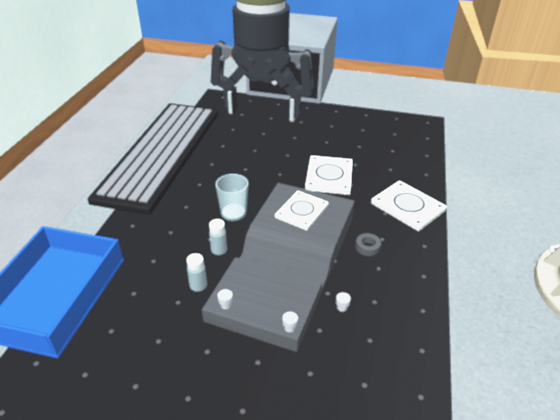

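View pics/wrist0.png

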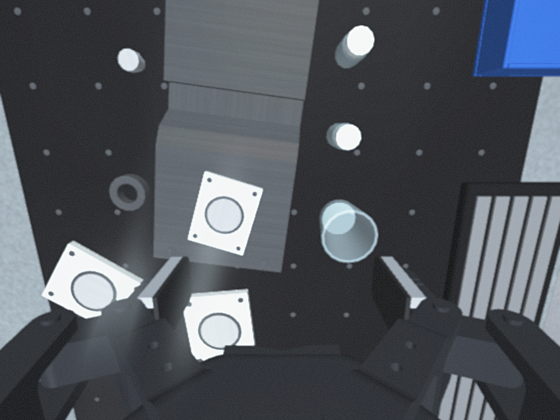

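The pictures show the block with the small plate on its deck. In the wrist view the plate is at about (225,213), pushing goes up the image (world +y), and two larger lookalikes sit behind. I'll enlarge the views to pick out corners.

```bash
cat > h.py <<'E'
import numpy as np,cv2
from workcell import get_state, eyes, env
def ray(cal,u,v):
    K=cal["K"];M=cal["camera_from_world"];R=M[:3,:3];t=M[:3,3]
    d=np.array([(u-K[0,2])/K[0,0],-(v-K[1,2])/K[1,1],-1.0])
    return -R.T@t,R.T@d
def onz(cal,u,v,z):
    o,d=ray(cal,u,v);return o+d*(z-o[2])/d[2]
def proj(cal,p):
    K=cal["K"];M=cal["camera_from_world"];q=M[:3,:3]@np.asarray(p)+M[:3,3]
    return np.array([K[0,0]*q[0]/-q[2]+K[0,2],K[1,1]*-q[1]/-q[2]+K[1,2]])
E
python3 - <<'E'
import cv2
a=cv2.imread("pics/wrist0.png")[0:290,100:400]; a=cv2.convertScaleAbs(a,alpha=1.8,beta=20)
cv2.imwrite("pics/wz.png",cv2.resize(a,None,fx=2,fy=2,interpolation=cv2.INTER_CUBIC))
a=cv2.imread("pics/scene0.png")[155:355,210:410];a=cv2.convertScaleAbs(a,alpha=1.8,beta=20)
cv2.imwrite("pics/sz.png",cv2.resize(a,None,fx=3,fy=3,interpolation=cv2.INTER_CUBIC))
a=cv2.imread("pics/side0.png")[170:360,190:390];a=cv2.convertScaleAbs(a,alpha=1.8,beta=20)
cv2.imwrite("pics/dz.png",cv2.resize(a,None,fx=3,fy=3,interpolation=cv2.INTER_CUBIC))
from h import *
from scipy.spatial.transform import Rotation
for n,z in (("wrist",.054),("scene",.054),("side",.054)):
    im=cv2.imread(f"pics/{n}0.png");c=eyes.calibration(n)
    m=cv2.inRange(im,(170,170,170),(255,255,255))
    m=cv2.morphologyEx(m,cv2.MORPH_CLOSE,np.ones((7,7)))
    cs,_=cv2.findContours(m,cv2.RETR_EXTERNAL,cv2.CHAIN_APPROX_NONE)
    for k in cs:
        if 900<cv2.contourArea(k)<8000:
            h=cv2.convexHull(k); p=cv2.approxPolyDP(h,0.06*cv2.arcLength(h,True),True)[:,0]
            for zz in (z,):
                w=np.array([onz(c,*q,zz)[:2] for q in p])
                print(n,p.tolist(),w.round(4).tolist(),w.mean(0).round(4),np.linalg.norm(w-np.roll(w,-1,0),axis=1).round(4))
E
```

```text
wrist [[246, 289], [253, 344], [197, 359], [192, 294]] [[0.5317, -0.1201], [0.5381, -0.1968], [0.4668, -0.2194], [0.4677, -0.1269]] [ 0.5011 -0.1658] [0.0769 0.0748 0.0926 0.0644]
wrist [[205, 171], [262, 189], [241, 255], [188, 239]] [[0.4928, 0.0191], [0.5525, -0.0002], [0.5274, -0.0768], [0.4686, -0.0574]] [ 0.5103 -0.0288] [0.0627 0.0806 0.0618 0.0802]
wrist [[559, 137], [559, 177], [523, 179], [533, 131]] [[0.8562, 0.0544], [0.8663, 0.0132], [0.8288, 0.011], [0.8284, 0.0602]] [0.8449 0.0347] [0.0424 0.0376 0.0492 0.0284]
scene [[200, 204], [217, 212], [206, 252], [183, 222]] [[0.6299, -0.0886], [0.6134, -0.055], [0.6684, 0.0132], [0.6728, -0.0661]] [ 0.6461 -0.0491] [0.0375 0.0877 0.0795 0.0485]
scene [[286, 181], [297, 214], [262, 221], [252, 187]] [[0.4697, -0.0546], [0.4991, 0.0249], [0.5583, 0.0056], [0.5308, -0.0754]] [ 0.5145 -0.0249] [0.0848 0.0623 0.0856 0.0645]
scene [[215, 125], [271, 165], [235, 183], [207, 154]] [[0.5017, -0.281], [0.4695, -0.1078], [0.5519, -0.1018], [0.5584, -0.2048]] [ 0.5204 -0.1739] [0.1762 0.0826 0.1032 0.095 ]
side [[240, 175], [244, 211], [215, 252], [216, 182]] [[0.6456, -0.096], [0.6077, 0.0056], [0.6235, 0.115], [0.6827, -0.0635]] [ 0.6399 -0.0097] [0.1085 0.1105 0.188  0.0493]
side [[351, 159], [349, 193], [306, 230], [275, 217], [311, 155]] [[0.4462, -0.2028], [0.4358, -0.0905], [0.4929, 0.0284], [0.5513, 0.0083], [0.5266, -0.1974]] [ 0.4906 -0.0908] [0.1128 0.1319 0.0618 0.2071 0.0806]
side [[290, 14], [336, 18], [324, 46], [290, 45]] [[0.7483, -1.0072], [0.5958, -1.0088], [0.5949, -0.7668], [0.6914, -0.7489]] [ 0.6576 -0.8829] [0.1525 0.242  0.0982 0.2645]
```

View pics/wz.png

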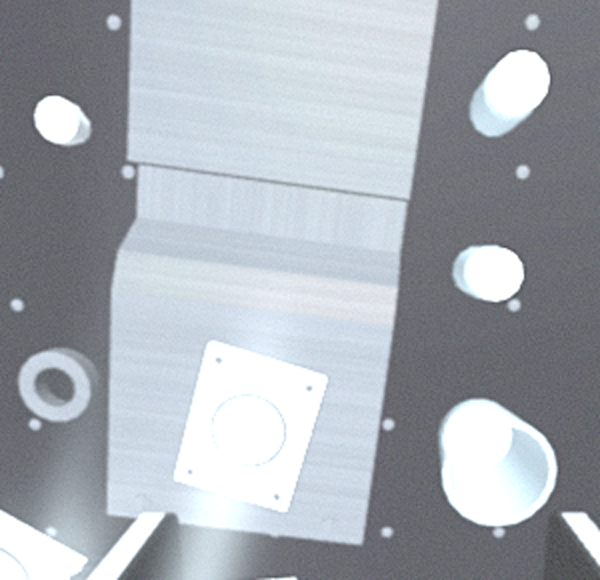

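View pics/sz.png

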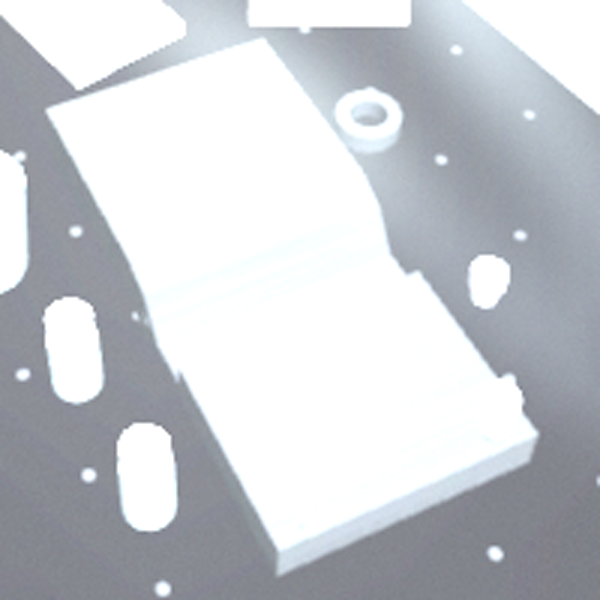

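View pics/dz.png

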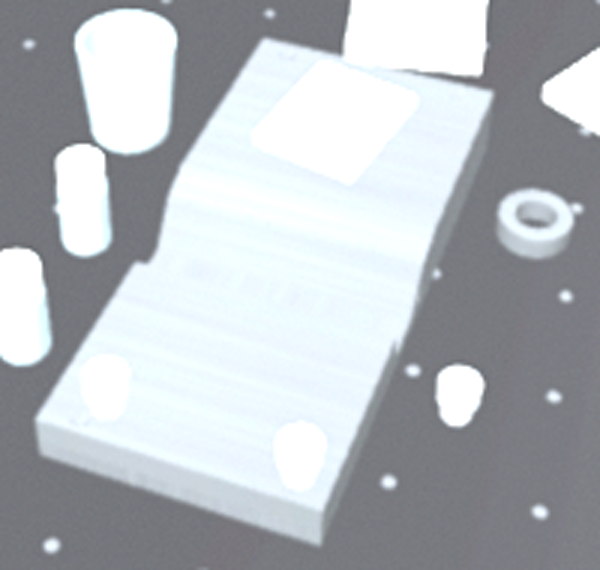

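```bash
python3 - <<'E'
from h import *
c={n:eyes.calibration(n) for n in("wrist","scene","side")}
P=[("wrist","dL",153.5,257,.046,(-.15,.075)),("wrist","dR",281.5,271.5,.046,(-.15,-.075)),("wrist","wL",164,80,.028,(.046,.075)),("wrist","wR",305.5,99.5,.028,(.046,-.075)),
("scene","dL",297.3,167.7,.046,(-.15,.075)),("scene","dR",226,191.7,.046,(-.15,-.075)),("scene","rL",389.3,300,.028,(.164,.075)),("scene","rR",302,339,.028,(.164,-.075)),
("side","dR",278,183,.046,(-.15,-.075)),("side","dL",354.3,201,.046,(-.15,.075)),("side","rR",202.7,311.7,.028,(.164,-.075)),("side","rL",297.3,341.7,.028,(.164,.075))]
W=[];B=[]
for n,l,u,v,z,b in P:
    w=onz(c[n],u,v,z)[:2];W.append(w);B.append(b);print(n,l,w.round(4))
def fit(W,B):
    W=np.array(W);B=np.array(B)
    a=(W-W.mean(0))@[1,1j];b=(B-B.mean(0))@[1,1j]
    s=np.vdot(b,a);th=np.angle(s);R=np.array([[np.cos(th),-np.sin(th)],[np.sin(th),np.cos(th)]])
    t=W.mean(0)-R@B.mean(0);return th,R,t,W-(B@R.T+t)
for sl in (slice(0,4),slice(4,8),slice(8,12),slice(0,12)):
    th,R,t,r=fit(W[sl],B[sl]);print("block origin",t.round(4),"th",th.round(4),np.degrees(th).round(2),"res mm",(r*1000).round(1).tolist())
np.savez("blk.npz",th=th,R=R,t=t)
pc=np.array([[0.4928,0.0191],[0.5525,-0.0002],[0.5274,-0.0768],[0.4686,-0.0574]])
print("plate in block",((pc-t)@R).round(4).tolist(),((pc.mean(0)-t)@R).round(4))
# bystanders approximate pixel->block
for n,nm,u,v,z in [("wrist","collar",127,192,.016),("wrist","screw3",128,60,.024),("scene","screw3",373,245,.024),("wrist","vial1",360,41,.06),("wrist","vial2",347,136,.06),("wrist","beaker",349,236,.07),("scene","screwA",377,287,.024+.028),("scene","screwB",315,311,.052),("side","screwA",290,319,.052),("side","screwB",225,296,.052)]:
    w=onz(c[n],u,v,z)[:2];print(n,nm,w.round(3),((w-t)@R).round(3))
E
```

```text
wrist dL [ 0.4239 -0.0831]
wrist dR [ 0.5734 -0.1015]
wrist wL [0.4494 0.1113]
wrist wR [0.5988 0.092 ]
scene dL [ 0.4262 -0.0809]
scene dR [ 0.5735 -0.0983]
scene rL [0.4667 0.2307]
scene rR [0.6161 0.2108]
side dR [ 0.5716 -0.0993]
side dL [ 0.4239 -0.0795]
side rR [0.6107 0.2137]
side rL [0.4644 0.2325]
block origin [0.518  0.0563] th 1.4422 82.63 res mm [[-0.6, -0.2], [0.2, 0.6], [-0.2, -0.2], [0.5, -0.2]]
block origin [0.5197 0.0587] th 1.4392 82.46 res mm [[0.5, -0.7], [-0.9, 1.6], [-0.2, -0.4], [0.5, -0.6]]
block origin [0.5168 0.0599] th 1.4436 82.71 res mm [[-0.5, -0.9], [0.6, -0.2], [-1.3, 0.7], [1.2, 0.4]]
block origin [0.5182 0.0583] th 1.4417 82.6 res mm [[-0.6, -2.3], [0.2, -1.3], [-0.3, -2.3], [0.3, -2.2], [1.7, -0.1], [0.2, 1.9], [1.8, 0.2], [2.4, -0.4], [-1.6, 0.9], [-0.5, 1.3], [-3.0, 2.5], [-0.5, 1.9]]
plate in block [[-0.0421, 0.0201], [-0.0536, -0.0416], [-0.1328, -0.0265], [-0.1211, 0.0343]] [-0.0874 -0.0034]
wrist collar [ 0.388 -0.012] [-0.087  0.12 ]
wrist screw3 [0.412 0.131] [0.059 0.114]
scene screw3 [0.414 0.133] [0.061 0.113]
wrist vial1 [0.646 0.141] [ 0.098 -0.116]
wrist vial2 [0.639 0.055] [ 0.013 -0.12 ]
wrist beaker [ 0.645 -0.047] [-0.089 -0.139]
scene screwA [0.48  0.212] [0.148 0.057]
scene screwB [0.583 0.194] [ 0.143 -0.047]
side screwA [0.479 0.215] [0.15  0.059]
side screwB [0.58  0.197] [ 0.145 -0.044]
```

carry_out(
  motion=[
    {"jaw": -0.3,"tx": -3.4,"ty": -2.6},
    {"jaw": -0.3,"tx": -3.3,"ty": -2.6},
    {"jaw": -0.3,"tx": -3.3,"ty": -2.6,"wz": 7.4},
    {"jaw": -0.3,"tz": 4},
    {"jaw": -0.3,"tz": 4},
    {"jaw": -0.3,"tz": 4},
    {"jaw": -0.3,"tz": 3},
    {"jaw": -0.3},
    {"jaw": -0.3},
    {"jaw": -0.3},
  ],
  force=40,
)

```text
invalid input at $.motion[0]: expected keys jaw, tx, ty, tz, wx, wy, wz
```

```bash
cat > st.py <<'E'
from h import *
from scipy.spatial.transform import Rotation
import sys
b=np.load("blk.npz")
s=get_state();q=s["orientation"];Rt=Rotation.from_quat(q[[1,2,3,0]]).as_matrix()
p=s["tcp_pos"];print("clk",s["clock"].__round__(2),"tcp",p.round(4),"blk",((p[:2]-b["t"])@b["R"]).round(4),"tip173 z",(p+Rt@[0,0,.173])[2].round(4),"yaw rel",(np.degrees(np.arctan2(Rt[1,0],Rt[0,0]))-np.degrees(b["th"])).round(2),"zdir",Rt[:,2].round(4),"F",s["wrist_force"].round(2),"gap",s["finger_gap"].__round__(4))
for n in sys.argv[2:]:
    cv2.imwrite(f"pics/{n}{sys.argv[1]}.png",eyes.read_camera(n))
E
python3 st.py 1 scene side; python3 - <<'E'
import cv2,numpy as np
a=cv2.imread("pics/scene1.png")[50:250,180:380];b=cv2.imread("pics/side1.png")[50:250,220:420]
cv2.imwrite("pics/z1.png",cv2.resize(np.hstack([a,b]),None,fx=2,fy=2,interpolation=cv2.INTER_CUBIC))
E
```

```text
clk 0.15 tcp [ 0.5749 -0.      0.404 ] blk [-0.0505 -0.0637] tip173 z 0.231 yaw rel 7.39 zdir [-1.4e-03  2.0e-04 -1.0e+00] F [ 0.53 -0.15 -0.24] gap 0.0854
```

View pics/z1.png

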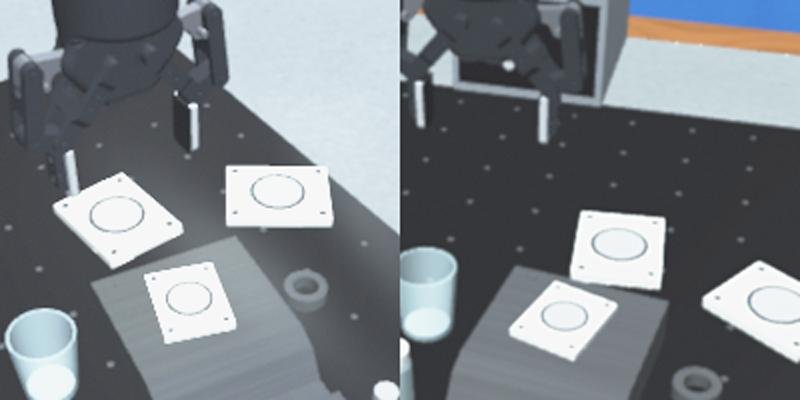

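The call was refused, so nothing has moved. Every row needs all seven keys.

carry_out(
  motion=[
    {"jaw": -0.3,"tx": -3.4,"ty": -2.6,"tz": 0,"wx": 0,"wy": 0,"wz": 0},
    {"jaw": -0.3,"tx": -3.3,"ty": -2.6,"tz": 0,"wx": 0,"wy": 0,"wz": 0},
    {"jaw": -0.3,"tx": -3.3,"ty": -2.6,"tz": 0,"wx": 0,"wy": 0,"wz": 7.4},
    {"jaw": -0.3,"tx": 0,"ty": 0,"tz": 4,"wx": 0,"wy": 0,"wz": 0},
    {"jaw": -0.3,"tx": 0,"ty": 0,"tz": 4,"wx": 0,"wy": 0,"wz": 0},
    {"jaw": -0.3,"tx": 0,"ty": 0,"tz": 4,"wx": 0,"wy": 0,"wz": 0},
    {"jaw": -0.3,"tx": 0,"ty": 0,"tz": 3,"wx": 0,"wy": 0,"wz": 0},
    {"jaw": -0.3,"tx": 0,"ty": 0,"tz": 0,"wx": 0,"wy": 0,"wz": 0},
    {"jaw": -0.3,"tx": 0,"ty": 0,"tz": 0,"wx": 0,"wy": 0,"wz": 0},
    {"jaw": -0.3,"tx": 0,"ty": 0,"tz": 0,"wx": 0,"wy": 0,"wz": 0},
  ],
  force=40,
)

```text
clock: 1.5
tcp_pos: [0.4978, -0.1003, 0.2563]
orientation: [0.001, 0.751, 0.66, 0.001]
wrist_force: [0.1, -1.1, -0.7]
finger_gap: 0.0297
```

```bash

python3 st.py 1 scene side; python3 - <<'E'
import cv2,numpy as np
a=cv2.imread("pics/scene1.png")[50:250,180:380];b=cv2.imread("pics/side1.png")[50:250,220:420]
cv2.imwrite("pics/z1.png",cv2.resize(np.hstack([a,b]),None,fx=2,fy=2,interpolation=cv2.INTER_CUBIC))
E
```

```text
clk 1.5 tcp [ 0.4978 -0.1003  0.2563] blk [-0.1598 -0.0002] tip173 z 0.0833 yaw rel -0.0 zdir [ 0.0028 -0.0011 -1.    ] F [ 0.1  -1.1  -0.68] gap 0.0297
```

View pics/z1.png

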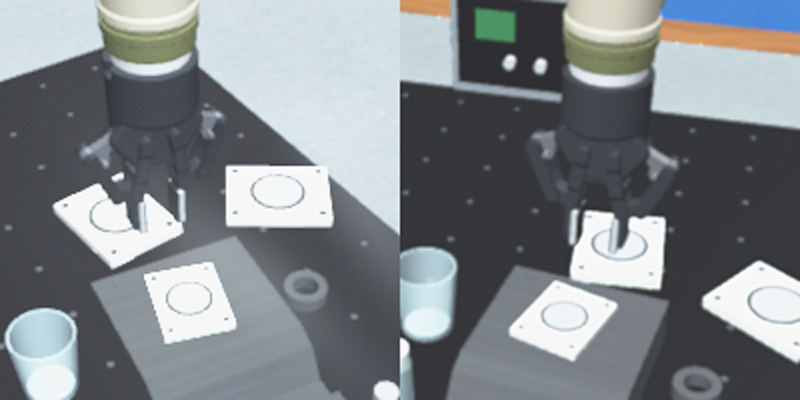

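```bash
python3 - <<'E'
from h import *
b=np.load("blk.npz")
a=eyes.calibration("scene");c=eyes.calibration("side")
for p,q in (((251.5,166),(306.5,172.5)),((271.5,161),(328,175))):
    o,d=ray(a,*p);o2,d2=ray(c,*q)
    A=np.array([d,-d2]).T;x=np.linalg.lstsq(A,o2-o,rcond=None)[0]
    P=o+d*x[0];Q=o2+d2*x[1];print(P.round(4),Q.round(4),((((P+Q)/2)[:2]-b["t"])@b["R"]).round(4))
for n in("scene","side"):
    im=cv2.imread(f"pics/{n}1.png")
    im=im[90:240,200:350] if n=="scene" else im[90:240,250:400]
    cv2.imwrite(f"pics/f{n}.png",cv2.resize(im,None,fx=4,fy=4,interpolation=cv2.INTER_CUBIC))
E
```

```text
[ 0.5172 -0.0975  0.0823] [ 0.5176 -0.0968  0.0814] [-0.1542 -0.0192]
[ 0.479  -0.0897  0.0819] [ 0.4773 -0.0926  0.0857] [-0.1533  0.0205]
```

View pics/fscene.png

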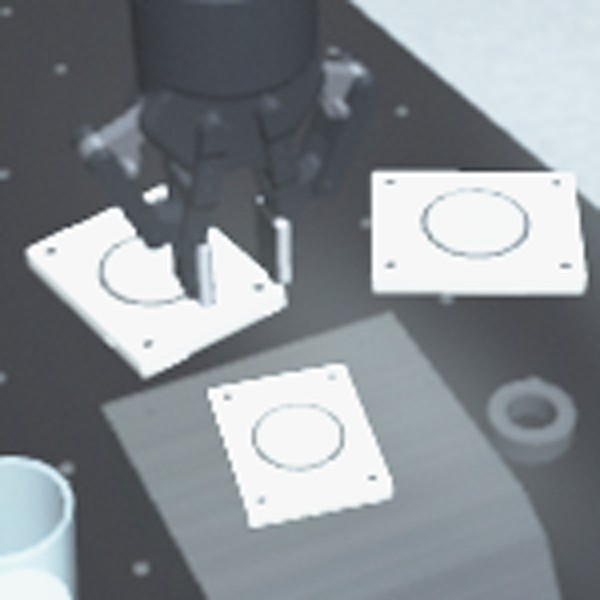

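View pics/fside.png

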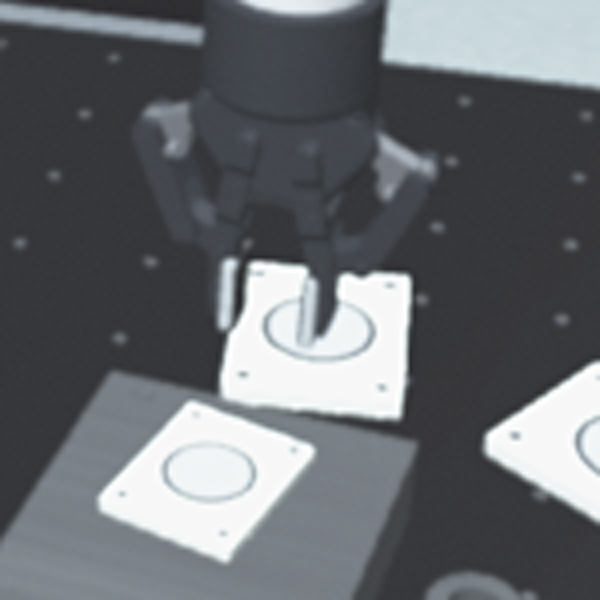

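carry_out(
  motion=[
    {"jaw": -0.3,"tx": 0,"ty": 0,"tz": 1.5,"wx": 0,"wy": 0,"wz": 0},
    {"jaw": -0.3,"tx": 0,"ty": 0,"tz": 1.2,"wx": 0,"wy": 0,"wz": 0},
    {"jaw": -0.3,"tx": 0,"ty": 0,"tz": 0.7,"wx": 0,"wy": 0,"wz": 0},
    {"jaw": -0.3,"tx": 0,"ty": 0,"tz": 0,"wx": 0,"wy": 0,"wz": 0},
    {"jaw": -0.3,"tx": 0.5,"ty": 0,"tz": 0,"wx": 0,"wy": 0,"wz": 0},
    {"jaw": -0.3,"tx": 0.5,"ty": 0,"tz": 0,"wx": 0,"wy": 0,"wz": 0},
    {"jaw": -0.3,"tx": 0.5,"ty": 0,"tz": 0,"wx": 0,"wy": 0,"wz": 0},
    {"jaw": -0.3,"tx": 0.5,"ty": 0,"tz": 0,"wx": 0,"wy": 0,"wz": 0},
    {"jaw": -0.3,"tx": 0.5,"ty": 0,"tz": 0,"wx": 0,"wy": 0,"wz": 0},
    {"jaw": -0.3,"tx": 0.5,"ty": 0,"tz": 0,"wx": 0,"wy": 0,"wz": 0},
    {"jaw": -0.3,"tx": 0.5,"ty": 0,"tz": 0,"wx": 0,"wy": 0,"wz": 0},
  ],
)

```text
clock: 2.98
tcp_pos: [0.5016, -0.065, 0.2207]
orientation: [0.0, 0.751, 0.66, 0.0]
wrist_force: [0.0, -0.6, 0.3]
finger_gap: 0.0296
```

```bash

cat > v.sh <<'E'
python3 st.py $1 scene side; python3 - $1 <<'P'
import cv2,numpy as np,sys
k=sys.argv[1]
a=cv2.imread(f"pics/scene{k}.png")[110:360,200:400];b=cv2.imread(f"pics/side{k}.png")[110:360,200:400]
cv2.imwrite(f"pics/z{k}.png",cv2.resize(np.hstack([a,b]),(800,500),interpolation=cv2.INTER_CUBIC))
P
E
bash v.sh 2
```

```text
clk 2.98 tcp [ 0.5016 -0.065   0.2207] blk [-0.1244  0.0005] tip173 z 0.0477 yaw rel -0.0 zdir [ 2.e-04 -1.e-04 -1.e+00] F [ 0.03 -0.55  0.32] gap 0.0296
```

View pics/z2.png

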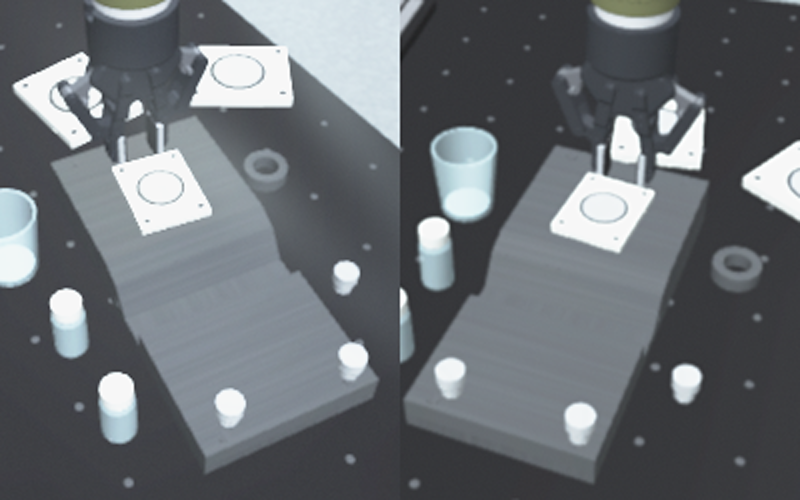

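carry_out(
  motion=[
    {"jaw": -0.3,"tx": 0.5,"ty": 0,"tz": -0.1,"wx": 0,"wy": 0,"wz": 0},
    {"jaw": -0.3,"tx": 0.5,"ty": 0,"tz": 0,"wx": 0,"wy": 0,"wz": 0},
    {"jaw": -0.3,"tx": 0.5,"ty": 0,"tz": 0,"wx": 0,"wy": 0,"wz": 0},
    {"jaw": -0.3,"tx": 0.5,"ty": 0,"tz": 0,"wx": 0,"wy": 0,"wz": 0},
    {"jaw": -0.3,"tx": 0.5,"ty": 0,"tz": 0,"wx": 0,"wy": 0,"wz": 0},
    {"jaw": -0.3,"tx": 0.5,"ty": 0,"tz": 0,"wx": 0,"wy": 0,"wz": 0},
    {"jaw": -0.3,"tx": 0.5,"ty": 0,"tz": 0,"wx": 0,"wy": 0,"wz": 0},
    {"jaw": -0.3,"tx": 0.5,"ty": 0,"tz": 0,"wx": 0,"wy": 0,"wz": 0},
    {"jaw": -0.3,"tx": 0.5,"ty": 0,"tz": 0,"wx": 0,"wy": 0,"wz": 0},
    {"jaw": -0.3,"tx": 0.5,"ty": 0,"tz": 0,"wx": 0,"wy": 0,"wz": 0},
    {"jaw": -0.3,"tx": 0.5,"ty": 0,"tz": 0,"wx": 0,"wy": 0,"wz": 0},
    {"jaw": -0.3,"tx": 0.5,"ty": 0,"tz": 0,"wx": 0,"wy": 0,"wz": 0},
  ],
)

```text
clock: 4.58
tcp_pos: [0.5093, -0.0055, 0.2217]
orientation: [0.0, 0.751, 0.66, 0.0]
wrist_force: [0.2, -0.5, 0.5]
finger_gap: 0.03
```

```bash
bash v.sh 3
```

```text
clk 4.58 tcp [ 0.5093 -0.0055  0.2217] blk [-0.0644  0.0006] tip173 z 0.0487 yaw rel -0.0 zdir [ 1.e-04 -0.e+00 -1.e+00] F [ 0.17 -0.46  0.46] gap 0.03
```

View pics/z3.png

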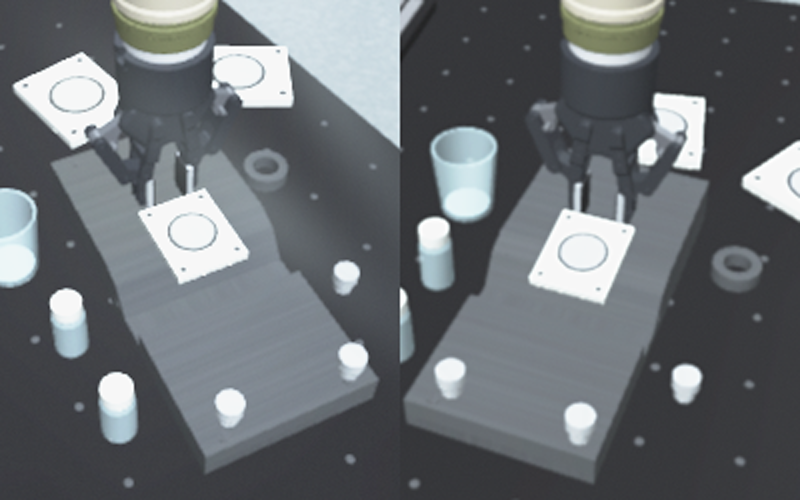

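carry_out(
  motion=[
    {"jaw": -0.3,"tx": 0.5,"ty": 0,"tz": 0,"wx": 0,"wy": 0,"wz": 0},
    {"jaw": -0.3,"tx": 0.5,"ty": 0,"tz": 0,"wx": 0,"wy": 0,"wz": 0},
    {"jaw": -0.3,"tx": 0.5,"ty": 0,"tz": 0,"wx": 0,"wy": 0,"wz": 0},
    {"jaw": -0.3,"tx": 0.4,"ty": 0,"tz": 0,"wx": 0,"wy": 0,"wz": 0},
    {"jaw": -0.3,"tx": 0,"ty": 0,"tz": 0,"wx": 0,"wy": 0,"wz": 0},
    {"jaw": -0.3,"tx": 0,"ty": 0,"tz": 0,"wx": 0,"wy": 0,"wz": 0},
  ],
)

```text
clock: 5.42
tcp_pos: [0.5117, 0.013, 0.2217]
orientation: [0.0, 0.751, 0.66, 0.0]
wrist_force: [0.3, 1.0, -0.3]
finger_gap: 0.03
```

```bash
bash v.sh 4
```

```text
clk 5.42 tcp [0.5117 0.013  0.2217] blk [-0.0457  0.0006] tip173 z 0.0487 yaw rel 0.0 zdir [ 1.e-04 -1.e-04 -1.e+00] F [ 0.26  1.05 -0.3 ] gap 0.03
```

View pics/z4.png

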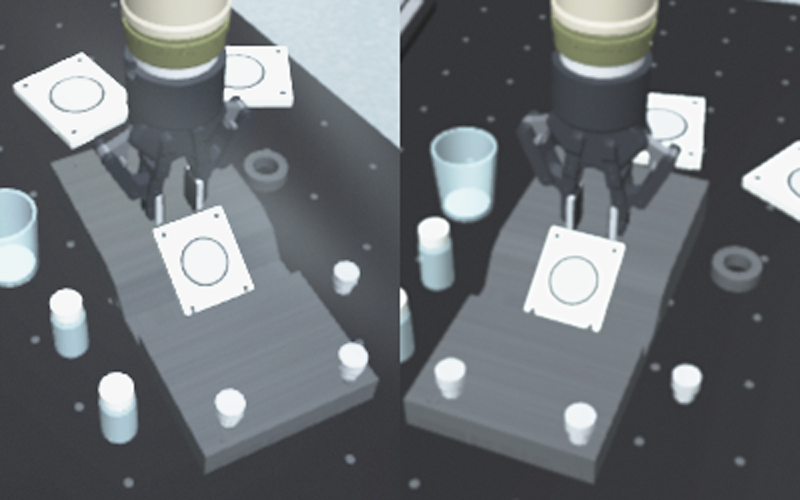

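```bash
python3 - <<'E'
from h import *
b=np.load("blk.npz");R,t=b["R"],b["t"]
def W(x,y,z): return np.r_[R@[x,y]+t,z]
for n in("scene","side"):
    im=cv2.imread(f"pics/{n}4.png");c=eyes.calibration(n)
    for x,y,z in [(-.0227,.032,.0653),(-.0227,-.032,.0653),(-.034,.032,.054),(-.034,-.032,.054),(.046,.075,.028),(.046,-.075,.028),(.046,.032,.028),(.046,-.032,.028)]:
        u=proj(c,W(x,y,z)); print(n,x,y,z,u.round(1))
        cv2.circle(im,tuple(int(round(k*8)) for k in u),6,(0,0,255) if x<-.03 else (0,200,0),-1,cv2.LINE_AA,3)
    cv2.imwrite(f"pics/o{n}4.png",cv2.resize(im[170:300,200:360],None,fx=4.9,fy=4.5,interpolation=cv2.INTER_CUBIC))
E
```

```text
scene -0.0227 0.032 0.0653 [309.6 211.3]
scene -0.0227 -0.032 0.0653 [275.7 223.6]
scene -0.034 0.032 0.054 [306.3 211.4]
scene -0.034 -0.032 0.054 [272.9 223.4]
scene 0.046 0.075 0.028 [349.9 244.9]
scene 0.046 -0.075 0.028 [269.7 276.7]
scene 0.046 0.032 0.028 [327.8 253.6]
scene 0.046 -0.032 0.028 [293.7 267.2]
side -0.0227 0.032 0.0653 [310.6 230.3]
side -0.0227 -0.032 0.0653 [274.2 221. ]
side -0.034 0.032 0.054 [312.3 231.1]
side -0.034 -0.032 0.054 [276.6 222. ]
side 0.046 0.075 0.028 [321.9 281.9]
side 0.046 -0.075 0.028 [234.7 257.3]
side 0.046 0.032 0.028 [296.1 274.6]
side 0.046 -0.032 0.028 [258.9 264.1]
```

View pics/oscene4.png

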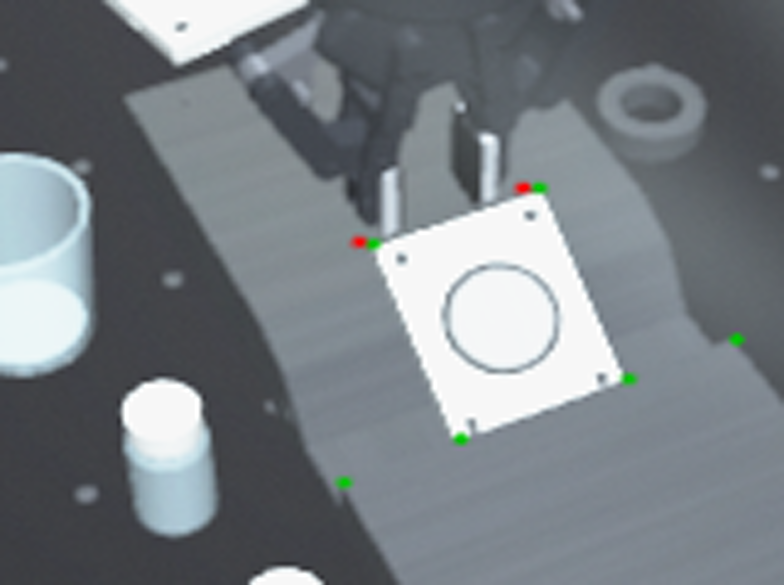

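View pics/oside4.png

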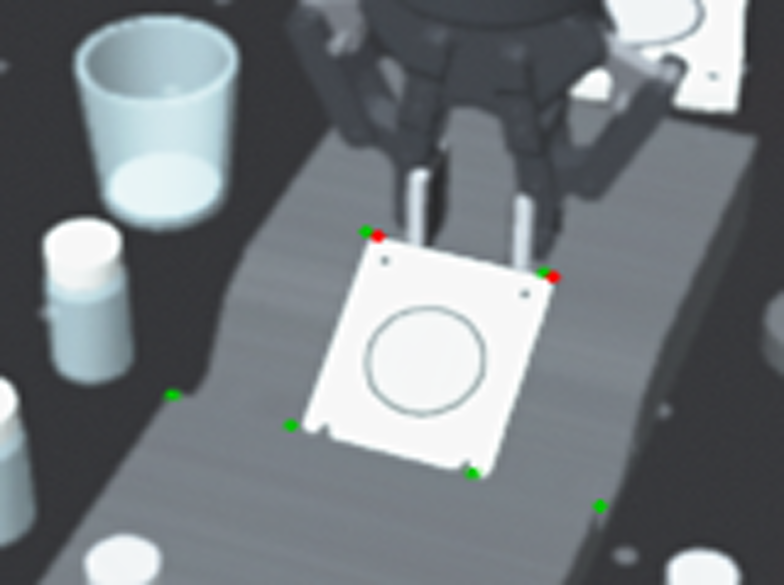

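carry_out(
  motion=[
    {"jaw": -0.3,"tx": 0.5,"ty": 0,"tz": 0,"wx": 0,"wy": 0,"wz": 0},
    {"jaw": -0.3,"tx": 0.5,"ty": 0,"tz": -0.1,"wx": 0,"wy": 0,"wz": 0},
    {"jaw": -0.3,"tx": 0.5,"ty": 0,"tz": -0.1,"wx": 0,"wy": 0,"wz": 0},
    {"jaw": -0.3,"tx": 0.5,"ty": 0,"tz": -0.1,"wx": 0,"wy": 0,"wz": 0},
    {"jaw": -0.3,"tx": 0.5,"ty": 0,"tz": -0.1,"wx": 0,"wy": 0,"wz": 0},
    {"jaw": -0.3,"tx": 0.5,"ty": 0,"tz": -0.1,"wx": 0,"wy": 0,"wz": 0},
    {"jaw": -0.3,"tx": 0.5,"ty": 0,"tz": -0.1,"wx": 0,"wy": 0,"wz": 0},
  ],
)

```text
clock: 6.4
tcp_pos: [0.5169, 0.0456, 0.2298]
orientation: [0.002, 0.753, 0.659, 0.0]
wrist_force: [-0.2, 0.4, 0.7]
finger_gap: 0.0298
```

```bash
bash v.sh 5
```

```text
clk 6.4 tcp [0.5169 0.0456 0.2298] blk [-0.0127 -0.0003] tip173 z 0.0568 yaw rel -0.22 zdir [ 0.0031 -0.0033 -1.    ] F [-0.17  0.38  0.67] gap 0.0298
```

View pics/z5.png

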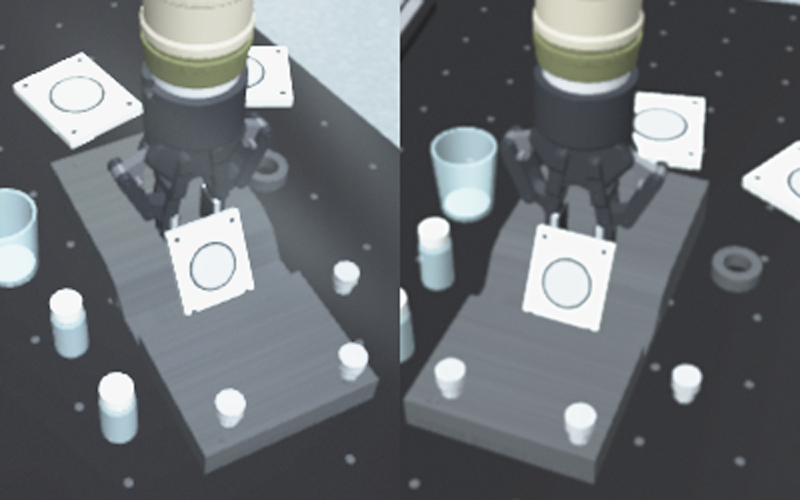

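carry_out(
  motion=[
    {"jaw": -0.3,"tx": 0.5,"ty": 0,"tz": -0.1,"wx": 0,"wy": 0,"wz": 0},
    {"jaw": -0.3,"tx": 0.5,"ty": 0,"tz": -0.1,"wx": 0,"wy": 0,"wz": 0},
    {"jaw": -0.3,"tx": 0.5,"ty": 0,"tz": -0.1,"wx": 0,"wy": 0,"wz": 0},
    {"jaw": -0.3,"tx": 0.5,"ty": 0,"tz": -0.1,"wx": 0,"wy": 0,"wz": 0},
    {"jaw": -0.3,"tx": 0.5,"ty": 0,"tz": 0,"wx": 0,"wy": 0,"wz": 0},
  ],
)

```text
clock: 7.12
tcp_pos: [0.5195, 0.0731, 0.2317]
orientation: [0.0, 0.751, 0.66, 0.0]
wrist_force: [0.6, 0.2, -0.4]
finger_gap: 0.0302
```

```bash
bash v.sh 6
```

```text
clk 7.12 tcp [0.5195 0.0731 0.2317] blk [0.0148 0.0006] tip173 z 0.0587 yaw rel 0.02 zdir [ 1.e-04  0.e+00 -1.e+00] F [ 0.59  0.16 -0.37] gap 0.0302
```

View pics/z6.png

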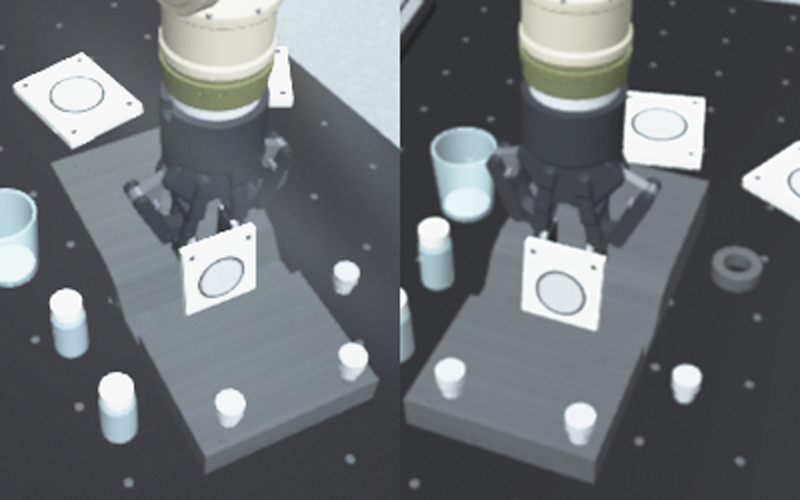

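carry_out(
  motion=[
    {"jaw": -0.3,"tx": 0.5,"ty": 0,"tz": 0,"wx": 0,"wy": 0,"wz": 0},
    {"jaw": -0.3,"tx": 0.5,"ty": 0,"tz": 0,"wx": 0,"wy": 0,"wz": 0},
    {"jaw": -0.3,"tx": 0.5,"ty": 0,"tz": 0,"wx": 0,"wy": 0,"wz": 0},
    {"jaw": -0.3,"tx": 0.5,"ty": 0,"tz": 0,"wx": 0,"wy": 0,"wz": 0},
    {"jaw": -0.3,"tx": 0.4,"ty": 0,"tz": 0,"wx": 0,"wy": 0,"wz": 0},
  ],
)

```text
clock: 7.85
tcp_pos: [0.5226, 0.0967, 0.2317]
orientation: [0.0, 0.751, 0.66, 0.0]
wrist_force: [-0.2, -0.1, 0.5]
finger_gap: 0.0299
```

```bash
bash v.sh 7
```

```text
clk 7.85 tcp [0.5226 0.0967 0.2317] blk [0.0387 0.0006] tip173 z 0.0587 yaw rel 0.01 zdir [ 1.e-04  0.e+00 -1.e+00] F [-0.16 -0.07  0.51] gap 0.0299
```

View pics/z7.png

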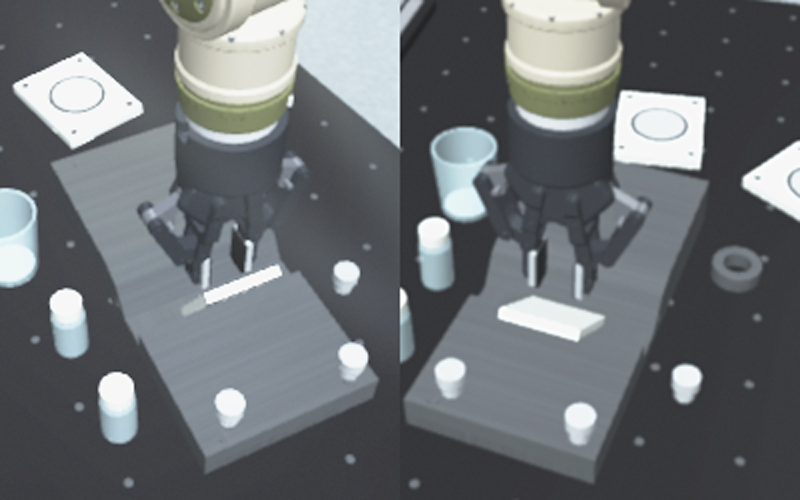

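carry_out(
  motion=[
    {"jaw": -0.3,"tx": 0,"ty": 0,"tz": 0,"wx": 0,"wy": 0,"wz": 0},
    {"jaw": -0.3,"tx": 0,"ty": 0,"tz": 0,"wx": 0,"wy": 0,"wz": 0},
    {"jaw": -0.3,"tx": 0,"ty": 0,"tz": 0,"wx": 0,"wy": 0,"wz": 0},
  ],
)

```text
clock: 8.32
tcp_pos: [0.5225, 0.0962, 0.2317]
orientation: [0.0, 0.751, 0.66, 0.0]
wrist_force: [-0.1, 0.2, 0.9]
finger_gap: 0.03
```

```bash
bash v.sh 8
```

```text
clk 8.32 tcp [0.5225 0.0962 0.2317] blk [0.0382 0.0006] tip173 z 0.0587 yaw rel -0.02 zdir [ 1.e-04 -0.e+00 -1.e+00] F [-0.11  0.17  0.93] gap 0.03
```

View pics/z8.png

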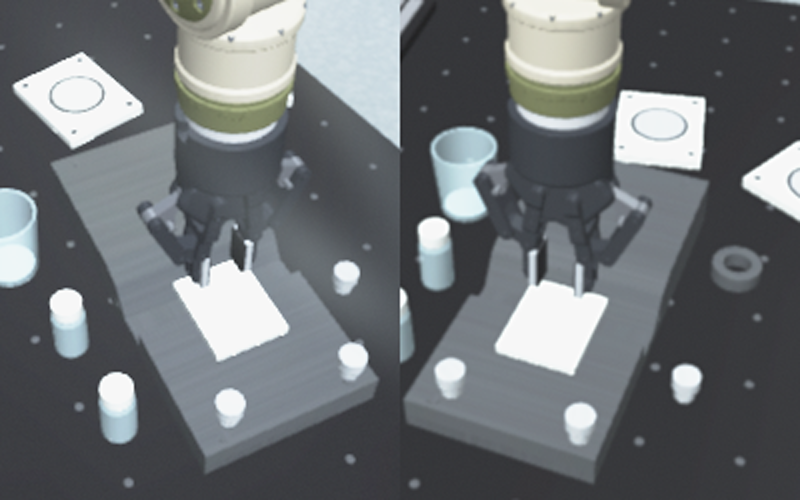

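The plate has fallen back up onto the rest, and the fingertips are clear above it. I'll retract straight up and check.

carry_out(
  motion=[
    {"jaw": -0.3,"tx": 0,"ty": 0,"tz": -1.5,"wx": 0,"wy": 0,"wz": 0},
    {"jaw": -0.3,"tx": 0,"ty": 0,"tz": -3,"wx": 0,"wy": 0,"wz": 0},
    {"jaw": -0.3,"tx": -2,"ty": 0,"tz": -4,"wx": 0,"wy": 0,"wz": 0},
    {"jaw": -0.3,"tx": -4,"ty": 0,"tz": -4,"wx": 0,"wy": 0,"wz": 0},
    {"jaw": -0.3,"tx": -5,"ty": 0,"tz": -3,"wx": 0,"wy": 0,"wz": 0},
    {"jaw": -0.3,"tx": -5,"ty": 0,"tz": 0,"wx": 0,"wy": 0,"wz": 0},
    {"jaw": -0.3,"tx": 0,"ty": 0,"tz": 0,"wx": 0,"wy": 0,"wz": 0},
    {"jaw": -0.3,"tx": 0,"ty": 0,"tz": 0,"wx": 0,"wy": 0,"wz": 0},
  ],
)

```text
clock: 9.43
tcp_pos: [0.5017, -0.0622, 0.3872]
orientation: [0.0, 0.752, 0.66, 0.0]
wrist_force: [0.3, 0.2, -0.8]
finger_gap: 0.0299
```

```bash
bash v.sh 9; python3 - <<'E'
from h import *
b=np.load("blk.npz")
for n in("scene","side"):
    im=cv2.imread(f"pics/{n}9.png");c=eyes.calibration(n)
    m=cv2.inRange(im,(170,170,170),(255,255,255))
    for k in cv2.findContours(m,cv2.RETR_EXTERNAL,cv2.CHAIN_APPROX_NONE)[0]:
        if 900<cv2.contourArea(k)<4000:
            h=cv2.convexHull(k);p=cv2.approxPolyDP(h,.06*cv2.arcLength(h,True),True)[:,0]
            w=np.array([(onz(c,*q,.036)[:2]-b["t"])@b["R"] for q in p]);print(n,p.tolist(),w.round(3).tolist(),w.mean(0).round(4))
    d=cv2.absdiff(im,cv2.imread(f"pics/{n}0.png")).max(2);
    cv2.imwrite(f"pics/d{n}.png",d)
a=np.hstack([cv2.imread("pics/dscene.png"),cv2.imread("pics/dside.png")]);cv2.imwrite("pics/d9.png",cv2.resize(a,(800,300)))
E
```

```text
clk 9.43 tcp [ 0.5017 -0.0622  0.3872] blk [-0.1216  0.0008] tip173 z 0.2142 yaw rel -0.04 zdir [ 5.e-04  4.e-04 -1.e+00] F [ 0.28  0.19 -0.77] gap 0.0299
scene [[320, 238], [344, 274], [308, 290], [286, 251]] [[0.016, 0.033], [0.097, 0.032], [0.099, -0.034], [0.016, -0.032]] [ 0.0572 -0.0002]
scene [[200, 204], [217, 212], [217, 242], [205, 252], [183, 222]] [[-0.149, -0.127], [-0.116, -0.105], [-0.051, -0.129], [-0.04, -0.154], [-0.12, -0.168]] [-0.0953 -0.1364]
scene [[11, 180], [57, 322]] [[-0.369, -0.437], [-0.011, -0.392]] [-0.1901 -0.4146]
scene [[22, 176], [72, 315]] [[-0.372, -0.417], [-0.014, -0.371]] [-0.1927 -0.3938]
scene [[36, 171], [86, 308]] [[-0.375, -0.391], [-0.017, -0.35]] [-0.196  -0.3703]
scene [[45, 168], [99, 302]] [[-0.377, -0.374], [-0.019, -0.331]] [-0.1979 -0.352 ]
scene [[56, 164], [113, 295]] [[-0.38, -0.352], [-0.022, -0.309]] [-0.201  -0.3306]
scene [[241, 136], [271, 165], [235, 183], [207, 152]] [[-0.302, 0.016], [-0.19, 0.035], [-0.173, -0.048], [-0.283, -0.067]] [-0.2367 -0.0161]
scene [[492, 0], [559, 4], [543, 54], [503, 33]] [[-0.598, 0.991], [-0.483, 1.155], [-0.277, 0.865], [-0.413, 0.858]] [-0.4429  0.9674]
side [[266, 249], [303, 259], [286, 297], [247, 283]] [[0.017, -0.031], [0.017, 0.033], [0.102, 0.035], [0.097, -0.03]] [0.058  0.0017]
side [[311, 155], [352, 160], [348, 194], [305, 188]] [[-0.279, -0.049], [-0.292, 0.036], [-0.178, 0.057], [-0.166, -0.024]] [-0.2287  0.0049]
side [[295, 15], [293, 45], [246, 40], [266, 12]] [[-1.075, -0.364], [-0.825, -0.283], [-0.808, -0.428], [-1.066, -0.466]] [-0.9432 -0.3852]
```

View pics/z9.png

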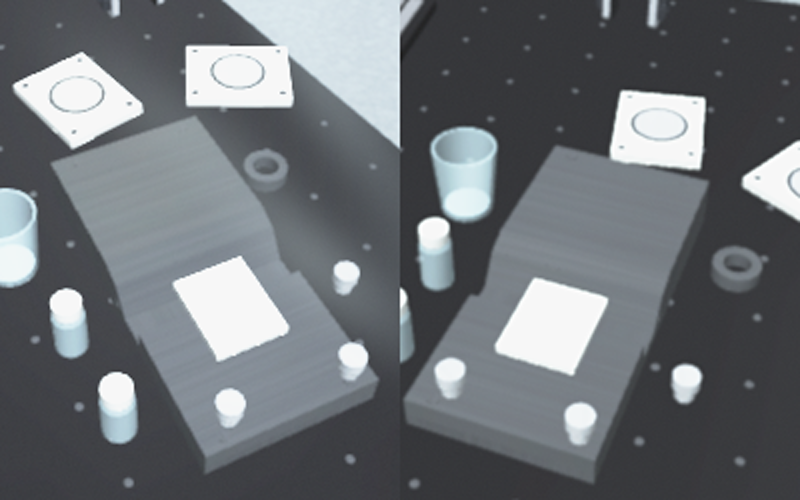

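View pics/d9.png

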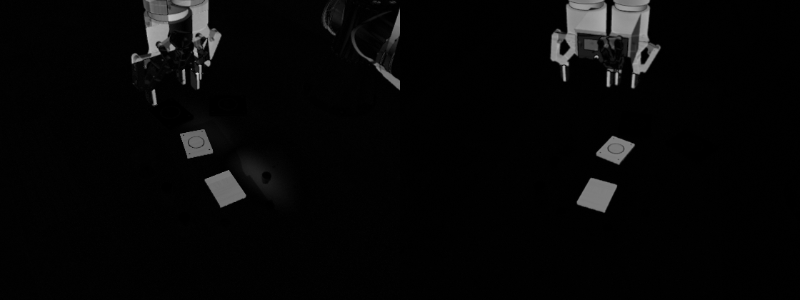

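```bash
python3 -c "
from workcell import env
print(env.hand_in())"
```

```text
the job is handed in; nothing more can be done
None
```

The plate is turned over: it lies flat and free on the lower rest, plain back up. I handed in the job just after 9.4 s on the robot clock.

**What I did:** I pushed the small plate along the deck with two fingertips set 30 mm apart, which squared it up. It tipped down the ramp with its front edge in the pocket. I then pushed its rear edge on while the fingertips rose from 49 to 59 mm, until it flipped over the wall, and withdrew the hand up and back. It was never gripped or lifted.

**Last checks:**
- **Plate position:** both cameras put it at x of about 16 to 100 mm in the block's frame, centred across to within about 2 mm. That matches the expected 30 mm overhang over the pocket.
- **Bystanders:** comparing before and after images, the side view shows only the plate and the arm changed. The scene view also shows a soft lighting change around screw3. The side view shows no change there, so I read it as a reflection.
- **Forces:** every reading was about 1 N or less. I read them only at the end of each move, so brief peaks in between would not show.

**Disagreements:** the cameras differed by up to about 3 mm on the block's position. Partway through the rear push the fingertips read about 2 mm higher than commanded, and they were back on target by the end of the next move. The first move call was refused because its rows lacked keys, and nothing moved.

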